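# Drift a telescopic counter shelf into line and pin it

## Task

The pull-out half of the steel counter shelf sits about a centimetre too far in or too far out, so its holes do not line up with those of the frame plate underneath. Take the red-handled tapered drift and push it point down through the red-marked hole until its collar sits flat on the plate, which draws the holes into line; then put the green-handled lock pin through the green-marked hole, collar flat as well, and leave both in. Ease them in slowly and gently, giving way sideways instead of prying: knock, pry or jam the shelf with 60 N or more and it bends; leave everything else on the counter where it is.

Things in the scene. Friction and masses are not known exactly. Their poses are not given: they have to be found in the camera images.
- rack: Fixed frame of the counter shelf, grey steel, 160 mm (its x) by 170 mm (its y), with the pull-out half (bright metal) sliding on it along its y. Origin on the counter under its splice plate. That plate, 5 mm thick, top 79.5 mm up, lies 0.5 mm under the pull-out half's plate; its 20 mm and 14 mm holes, free below, lie at x = -50 and +50 mm, y from 8 to 10 mm to one side or the other (not measured).
- red_hole (a point): Centre of the mouth of the 20 mm hole in the pull-out half, framed by a red square, on top of its 5 mm plate, 85 mm up. Axes as the frame's. The frame's hole lies 7 to 11 mm from it along the frame's +y or -y: see or feel which. The holes pinch a drift with several times what the hand feels: stay under 12 N at the hand, go at 20 mm/s or less in contact.
- green_hole (a point): Centre of the mouth of the 14 mm hole in the pull-out half, framed by a green square, 100 mm from the red hole along the frame's +x, on the same face, 85 mm up. Axes as the frame's. The pull-out half slides freely either way along the frame's y against 5 N of friction, and takes both holes along; it stays where it is left.
- drift: Tapered steel drift, about 0.15 kg, upright in the stand. Origin: centre of its collar's underside, z up its axis. Above: collar 34 mm across, 4 mm thick, then a round red handle 24 mm across, 45 mm tall. Below: 14 mm of parallel 18.5 mm shank, then a 50 mm taper to a blunt 7 mm point 64 mm below the origin. Home, its origin is at the hole mouth.
- lockpin: Steel lock pin, about 0.10 kg, upright in the stand. Origin: centre of its collar's underside, z up its axis. Above: collar 34 mm across, 4 mm thick, then a round green handle 24 mm across, 45 mm tall. Below: a 10 mm shank 30 mm long, then a 10 mm nose tapering to 5 mm, ending 40 mm below the origin. Home, its origin is at the hole mouth.
- punch: Punch with a yellow handle (24 mm across, 30 mm tall, over the same collar; blunt 14 mm shank), in the stand too; not needed, leave it. Origin under its collar.
- stand: Fixed wooden stand, 190 mm (its x) by 60 mm, 75 mm tall, origin under its middle. Three 22 mm holes through its 10 mm top at x = -60, 0 and +60 mm hold drift, lock pin and punch in any order, their collars resting on its top.
- sauce_bowl: Small blue bowl, 100 mm across, 45 mm tall, bystander. Origin under its middle.
- mug: Black mug, 76 mm across, 95 mm tall, bystander. Origin under its middle.
- tumbler: Blue tumbler with black cap, 68 mm across, 180 mm tall, bystander. Origin under its middle.
- jar: Amber jar with green lid, 90 mm across, 120 mm tall, bystander. Origin under its middle.
- mushroom_bowl: Mint green bowl of mushrooms, 250 mm across, about 140 mm tall, bystander. Origin under its middle.

How it is judged:
On the way, in this order (a step that is already met when the one before it is completed fails the run):
1. the drift is home in the red-marked hole, collar down on the plate (z of drift in the frame of red_hole between -0.003 and 0.003 m and horizontal distance between drift and red_hole below 0.0035 m and angle between drift's own z axis and vertical below 0.08 rad), for 0.2 s.
2. the lock pin is home in the green-marked hole, with the drift still home (all of step 1 and z of lockpin in the frame of green_hole between -0.003 and 0.003 m and horizontal distance between lockpin and green_hole below 0.0035 m and angle between lockpin's own z axis and vertical below 0.08 rad), for 0.2 s.
At the end, for the whole second after the job is handed in: The drift stands home in the red-marked hole and the lock pin in the green-marked hole: collar undersides within 3 mm of the plate's top, axes within 3.5 mm of the hole centres and 0.08 rad of vertical, at rest (all of step 2 and linear speed of each of drift, lockpin below 0.02 m/s); the robot touches nothing.
It fails at once if the drift or the lock pin presses on the shelf with more than 60 N (contact force between any of drift, lockpin and rack above 60 N).
It fails at once if the robot itself presses on the shelf with more than 60 N (contact force between any of the fingers, the arm and rack above 60 N).
It fails at once if a bystander is moved by more than 30 mm (distance of any of punch, sauce_bowl, mug, tumbler, jar, mushroom_bowl from where it was at the start of the episode above 0.03 m).
It also fails if it takes over 72 s, if anything falls off the work surface, if the arm or the gripper's body presses on something with over 40 N, if the wrist force passes 120 N, or if a joint passes its speed limit or range.

## Robot

A 6-joint arm with a two-finger parallel gripper is mounted at the origin on the work surface. World frame = base frame: x ahead of the robot, y to its left, z up, the work surface at z = 0. Lengths are in m, angles in rad, forces in N, time in s.
With the tool pointing down it reaches from about 0.225 to 0.875 m from the base axis. Payload 3.4 kg.
Tool frame: the origin (TCP) lies midway between the tips of the shut fingers; the grasp point (between the pads) lies 19 mm behind it (robot.pinch_z is the z of the grasp point in the tool frame, in m); z points along the fingers, y is the line along which they close (so a half turn about z gives the same grasp; the last joint's range is limited). The gripper opens to 85 mm and grips with 20 to 120 N. Pads are 22 mm wide; open, the fingers measure 114 mm over their backs; the gripper's body (76 mm by 85 mm) begins 54 mm behind the grasp point. The pads swing forward as they close: fully open they stand 13 mm farther back than shut.
Start: joints at [-1.38, 0.276, 1.505, -0, 1.361, -0.121], TCP at [0.176, -0.547, 0.231] pointing down, gripper open.
Joint ranges: [-2.89, 2.89], [-0.75, 2.08], [0.22, 2.7], [-1.18, 4.32], [0.11, 2.71], [-2.7, 2.7]. Speed limits (rad/s): [2.57, 2.57, 3.14, 3.14, 3.14, 3.14].

## Interface

Orientations are given as a rotation vector (axis times angle).
In Python, from cell import readout, snapshot, job, spotter, robot gives the robot as it stands.
- The arm moves only by the tool step_arm, never from a script. Its arguments are lists of equal length, an entry for each row: "rot": the turn, a rotation vector about the tool's x, y, z in rad, a list of three; "xyz": the shift along the tool's x, y, z in mm, a list of three; "fingers": the closure, from -1 (fully open) to 1 (shut). In form: {"rot": [[wx, wy, wz], ...], "xyz": [[x, y, z], ...], "fingers": [fingers, ...]}. A call has 1 to 5 rows; each row shifts and turns the commanded pose from where the row before left it, along the tool's axes as they then stand; what a row does not reach is not made up. A row lasts 1/8 s, in which the tool goes at most 62.5 mm and 10.7 degrees, less where a joint would pass 70% of its speed; a pose out of reach is approached as far as the arm can. A call is refused whole if a number of a shift passes 62.5 or a number of a turn 0.188, either way. A call with a gripper value outside its range is refused whole. The fingers move at their own pace and stop on an object; the grip force is fixed at half the most. Time passes only in rows, so rows that do not move let the fingers close. It gives the time, the measured TCP pose, the force, the opening and the grip force at its end, in the units of the state.
- readout.read_state(): the state, without advancing time (a new reading comes with each control period).
- snapshot(name): name is "scene" or "top" or "wrist"; returns a dict with "color" (384x512x3 uint8, blue, green, red), "depth" (384x512 float32, m along the optical axis (not along the pixel's ray), 0 where there is no reading), "fx", "fy", "cx", "cy" (pixels), "R" (3x3) and "t" (3): a world point X has camera coordinates R X + t. Camera axes: x right, y down, z forward; pixel columns grow to the right and rows downward; lengths in m; the calibration is good to about 2 mm. A picture is of the moment at which its call begins.
- job.hand_in(): hands the job in; it is judged then, once.
Trained networks look in a picture, given as the dict that the camera call returned (one of the last four; its "shot" number tells which), for a name from the list of things; names that differ only in an ending like _2 or _b are one class to them, and where a whole thing is asked for, a point or a joint stands for the part that bears it (a point fixed in the world has none). Each returns a list of dicts, best first, with "score" (0 to 1); they miss things now and then, are a little off and sometimes report something else, mostly with a low value. They report only what shows in the picture. A call takes as long as a camera call.
- spotter.find_in(target, picture): "xyz" ([x, y, z] in m, in the coordinates of the camera as it stood for that picture, good to about 4 mm: the middle of the surface that is visible of it).
- spotter.regions_of(target, picture): "region" (384x512 bool, what is visible of it).
- spotter.spot_point(target, picture): "xyz" ([x, y, z] in m, in the coordinates of the camera as it stood for that picture, good to about 4 mm: a listed point, or the origin of a listed thing).
The state is a dict: "time_s": time; "joint_positions": joint angles; "dq": joint speeds; "effort": joint torques, N m; "ee_pos": TCP position; "ee_rot": TCP orientation; "wrist_force": force on the tool from outside, world axes, zero at the start; "torque": the same for the moment, N m; "finger_gap": opening from 0.0 (shut) to 1.0 (fully open); "grip_force": force on a finger pad.
Only numpy, scipy, OpenCV 4.12 (cv2) and the standard library are available. Lean on these libraries where they do the work, as an engineer would, in place of code of your own. Each camera call takes 0.05 s, during which the arm holds its last target. There are 200 camera calls.

## Working session

There is one attempt and no reset: what is moved stays moved. The work goes in short steps, Python scripts to look and compute and a tool call to move; the robot and the scene stay as the last step left them, time stands still between calls to the robot, and variables do not carry over. Pictures are saved under pics/ and viewed, at most 10 in all, crops included, and the job is handed in when it is done.

Besides the shell and the picture viewer there is one more tool, called after "Request:" as name(argument=value, ...), one argument or row to a line, values as JSON. step_arm: Moves the arm, as the interface text tells. Its arguments: {"type":"object","properties":{"rot":{"type":"array","items":{"type":"array","items":{"type":"number"}}},"xyz":{"type":"array","items":{"type":"array","items":{"type":"number"}}},"fingers":{"type":"array","items":{"type":"number"}}},"required":["rot","xyz","fingers"]}

```bash
mkdir -p pics
cat > h.py <<'E'
import numpy as np,cv2
from cell import readout,snapshot,job,spotter,robot
def w(p,x): return p["R"].T@(np.array(x)-p["t"])
E
python3 - <<'E'
from h import *
s=readout.read_state(); print({k:np.round(v,3) for k,v in s.items()}, robot.pinch_z)
ims=[]
for c in ["scene","top"]:
    p=snapshot(c); ims.append(p["color"])
    for n in ["rack","red_hole","green_hole","drift","lockpin","punch","stand","tumbler","jar","mug","sauce_bowl","mushroom_bowl"]:
        r=spotter.spot_point(n,p)
        print(c,n,[(np.round(w(p,d["xyz"]),3),round(d["score"],2)) for d in r[:2]])
    cv2.imwrite(f"pics/{c}.png",p["color"])
E
```

```text
{'time_s': np.float64(0.0), 'joint_positions': array([-1.38 ,  0.277,  1.506, -0.   ,  1.361, -0.121]), 'dq': array([-0.   , -0.001, -0.   , -0.001, -0.001, -0.   ]), 'effort': array([-1.0000e-03, -4.1678e+01, -2.4580e+01, -0.0000e+00,  1.1000e-02,
       -0.0000e+00]), 'ee_pos': array([ 0.176, -0.547,  0.23 ]), 'ee_rot': array([-3.102, -0.487,  0.   ]), 'wrist_force': array([-0.138, -0.294, -0.072]), 'torque': array([ 0.065,  0.007, -0.061]), 'grip_force': np.float64(0.0), 'finger_gap': np.float64(1.001)} -0.0187
scene rack [(array([ 0.564,  0.168, -0.003]), 0.98)]
scene red_hole [(array([0.508, 0.164, 0.086]), 0.78)]
scene green_hole [(array([0.611, 0.168, 0.085]), 0.8)]
scene drift []
scene lockpin [(array([ 0.398, -0.417, -0.   ]), 0.67), (array([ 0.571, -0.162,  0.075]), 0.47)]
scene punch [(array([ 0.515, -0.17 ,  0.069]), 0.57)]
scene stand [(array([ 0.513, -0.168, -0.001]), 0.69)]
scene tumbler [(array([0.439, 0.5  , 0.001]), 0.96)]
scene jar [(array([ 0.768, -0.198,  0.001]), 0.75), (array([ 0.459, -0.173,  0.07 ]), 0.61)]
scene mug [(array([ 0.799, -0.055,  0.003]), 0.66)]

[... 179 characters left out ...]
_hole [(array([0.511, 0.154, 0.087]), 0.6), (array([ 0.509, -0.168,  0.075]), 0.52)]
top green_hole [(array([0.613, 0.169, 0.085]), 0.71), (array([ 0.455, -0.176,  0.075]), 0.15)]
top drift [(array([ 0.452, -0.177,  0.078]), 0.39), (array([0.613, 0.167, 0.084]), 0.15)]
top lockpin [(array([ 0.568, -0.167,  0.073]), 0.62)]
top punch [(array([ 0.508, -0.17 ,  0.074]), 0.59)]
top stand [(array([ 0.507, -0.172, -0.004]), 0.55)]
top tumbler [(array([ 0.437,  0.498, -0.001]), 0.75), (array([ 0.796, -0.057, -0.003]), 0.18)]
top jar [(array([ 0.768, -0.203,  0.003]), 0.62)]
top mug [(array([ 0.793, -0.054, -0.002]), 0.84)]
top sauce_bowl []
top mushroom_bowl [(array([ 0.512, -0.551,  0.001]), 0.87)]
```

View pics/top.png

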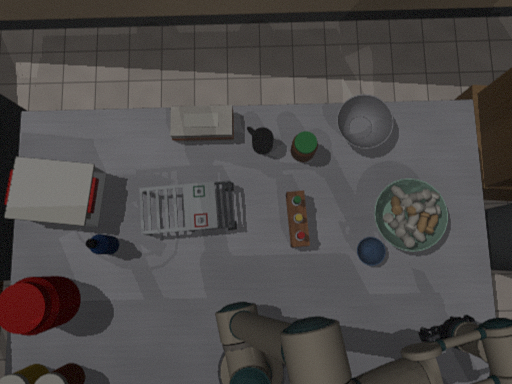

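View pics/scene.png

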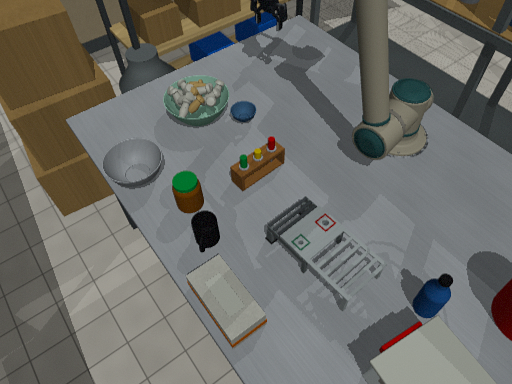

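Request:
step_arm(
  rot=[
    [0,0,0.18],
    [0,0,0.045],
    [0,0,0],
    [0,0,0],
    [0,0,0],
  ],
  xyz=[
    [0,0,-15],
    [0,0,-15],
    [38,-43,0],
    [38,-43,0],
    [38,-43,0],
  ],
  fingers=[-1,-1,-1,-1,-1],
)

```text
time_s: 1.92
ee_pos: [0.2796, -0.4076, 0.2614]
ee_rot: [3.138, 0.135, 0.001]
wrist_force: [1.3, -1.0, 0.6]
finger_gap: 0.997
grip_force: 0.0
```

Request:
step_arm(
  rot=[
    [0,0,0],
    [0,0,0],
    [0,0,0],
    [0,0,0],
    [0,0,0],
  ],
  xyz=[
    [38,-43,0],
    [38,-43,0],
    [38,-43,0],
    [38,-43,0],
    [0,0,0],
  ],
  fingers=[-1,-1,-1,-1,-1],
)

```text
time_s: 2.55
ee_pos: [0.417, -0.2211, 0.2615]
ee_rot: [-3.137, -0.146, -0.002]
wrist_force: [-0.9, -0.8, -0.4]
finger_gap: 1.0
grip_force: 0.0
```

Run:
```python
from h import *
s=readout.read_state(); print(s["time_s"],s["ee_pos"],s["ee_rot"])
p=snapshot("wrist")
print("cam",-p["R"].T@p["t"],p["R"],p["fx"])
for n in ["drift","lockpin","punch","stand"]:
    r=spotter.spot_point(n,p)
    print(n,[(np.round(w(p,d["xyz"]),4),round(d["score"],2)) for d in r[:2]])
cv2.imwrite("pics/w1.png",p["color"])
```

```text
2.55 [ 0.41703295 -0.22110175  0.26147454] [-3.13726821e+00 -1.46267301e-01 -1.70471293e-03]
cam [ 0.48523454 -0.21552196  0.40420152] [[ 9.27533587e-02 -9.95688952e-01 -5.70305483e-04]
 [-9.59964753e-01 -8.95774939e-02  2.65412028e-01]
 [-2.64318911e-01 -2.40703839e-02 -9.64134913e-01]] 306.6034374263505
drift [(array([ 0.4517, -0.1787,  0.0729]), 0.72)]
lockpin [(array([ 0.573 , -0.1723,  0.0735]), 0.94)]
punch [(array([ 0.5101, -0.1727,  0.0753]), 0.58)]
stand [(array([ 0.5097, -0.17  ,  0.0075]), 0.86)]
```

View pics/w1.png

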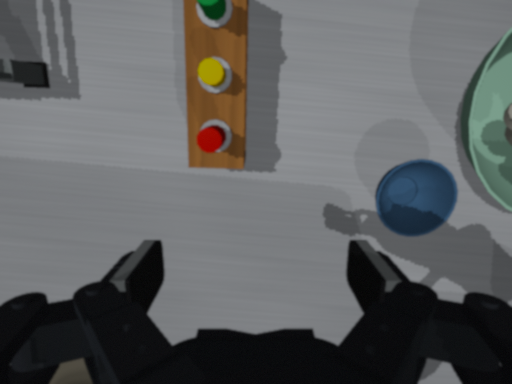

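```bash
cat >> h.py <<'E'
def cloud(p):
    v,u=np.mgrid[:384,:512]; d=p["depth"]
    X=np.stack([(u-p["cx"])/p["fx"]*d,(v-p["cy"])/p["fy"]*d,d],-1)
    return (X-p["t"])@p["R"]
def tops(p,zs):
    W=cloud(p); hsv=cv2.cvtColor(p["color"],cv2.COLOR_BGR2HSV).astype(int)
    for n,(lo,hi),z in zs:
        m=(hsv[...,1]>150)&(hsv[...,2]>60)&((hsv[...,0]-lo)%180<=(hi-lo)%180)&(abs(W[...,2]-z)<.005)&(p["depth"]>0)
        if m.sum()>10:
            v,u=np.nonzero(m); (cu,cv),r=cv2.minEnclosingCircle(np.stack([u,v],1).astype(np.float32))
            print(n,m.sum(),np.round(W[m].mean(0),4),"px",u.mean(),v.mean(),r)
E
python3 - <<'E'
from h import *
p=snapshot("wrist")
tops(p,[("red",(172,8),.124),("yel",(20,35),.109),("grn",(45,85),.124)])
s=readout.read_state(); from scipy.spatial.transform import Rotation as R
print(s["ee_pos"],R.from_rotvec(s["ee_rot"]).as_matrix().round(4))
E
```

```text
red 514 [ 0.4538 -0.1765  0.1239] px 203.65953307392996 136.67509727626458 13.030069351196289
yel 553 [ 0.513  -0.1725  0.109 ] px 204.4611211573237 68.18083182640144 14.080227851867676
grn 32 [ 0.5621 -0.169   0.1235] px 199.8125 0.8125 6.020897388458252
[ 0.41461073 -0.22556805  0.26124352] [[ 9.964e-01  8.440e-02 -3.000e-04]
 [ 8.440e-02 -9.964e-01 -4.000e-04]
 [-4.000e-04  3.000e-04 -1.000e+00]]
```

Request:
step_arm(
  rot=[
    [0,0,0],
    [0,0,0],
    [0,0,0],
    [0,0,0],
    [0,0,0],
  ],
  xyz=[
    [21.5,-23,25],
    [21.5,-23,35],
    [0,0,20],
    [0,0,0],
    [0,0,0],
  ],
  fingers=[-1,-1,-1,-1,-1],
)

```text
time_s: 3.48
ee_pos: [0.4544, -0.1761, 0.1821]
ee_rot: [3.138, 0.134, 0.002]
wrist_force: [1.0, 0.4, 0.0]
finger_gap: 0.999
grip_force: 0.0
```

Run:
```python
from h import *
p=snapshot("wrist")
tops(p,[("red",(172,8),.124),("yel",(20,35),.109),("grn",(45,85),.124)])
s=readout.read_state(); print(s["ee_pos"],s["ee_rot"])
```

```text
red 850 [ 0.4545 -0.176   0.1239] px 253.7658823529412 210.25411764705882 16.91798973083496
yel 847 [ 0.5134 -0.1723  0.1091] px 255.64935064935065 121.80401416765054 16.696643829345703
grn 1241 [ 0.5724 -0.1682  0.124 ] px 257.33601933924257 19.87832393231265 21.196340560913086
[ 0.45454726 -0.17604593  0.18238156] [3.13742834e+00 1.33788329e-01 2.75407195e-03]
```

Request:
step_arm(
  rot=[
    [0,0,0],
    [0,0,0],
    [0,0,0],
    [0,0,0],
    [0,0,0],
  ],
  xyz=[
    [0,0,35],
    [0,0,35],
    [0,0,22],
    [0,0,0],
    [0,0,0],
  ],
  fingers=[-1,-1,-1,-1,1],
)

```text
time_s: 4.15
ee_pos: [0.4552, -0.1757, 0.0907]
ee_rot: [3.137, 0.135, 0.004]
wrist_force: [-0.4, 0.6, -0.0]
finger_gap: 0.817
grip_force: 0.0
```

Request:
step_arm(
  rot=[
    [0,0,0],
    [0,0,0],
    [0,0,0],
    [0,0,0],
    [0,0,0],
  ],
  xyz=[
    [0,0,0],
    [0,0,0],
    [0,0,0],
    [0,0,0],
    [0,0,0],
  ],
  fingers=[1,1,1,1,1],
)

```text
time_s: 4.78
ee_pos: [0.4546, -0.1751, 0.0901]
ee_rot: [3.138, 0.136, 0.002]
wrist_force: [-0.6, 0.3, 5.5]
finger_gap: 0.268
grip_force: 58.5
```

Request:
step_arm(
  rot=[
    [0,0,0],
    [0,0,0],
    [0,0,0],
    [0,0,0],
    [0,0,0],
  ],
  xyz=[
    [0,0,-20],
    [0,0,-45],
    [0,0,-55],
    [0,0,-40],
    [6,-40,0],
  ],
  fingers=[1,1,1,1,1],
)

```text
time_s: 5.4
ee_pos: [0.459, -0.1367, 0.2526]
ee_rot: [3.134, 0.131, 0.011]
wrist_force: [0.5, -0.4, -2.8]
finger_gap: 0.266
grip_force: 59.3
```

Request:
step_arm(
  rot=[
    [0,0,0],
    [0,0,0],
    [0,0,0],
    [0,0,0],
    [0,0,0],
  ],
  xyz=[
    [6,-50,0],
    [7,-50,0],
    [7,-50,0],
    [6,-50,0],
    [6,-50,0],
  ],
  fingers=[1,1,1,1,1],
)

```text
time_s: 6.02
ee_pos: [0.4664, 0.119, 0.2489]
ee_rot: [3.138, 0.136, -0.001]
wrist_force: [0.0, -0.2, -0.9]
finger_gap: 0.262
grip_force: 59.3
```

Request:
step_arm(
  rot=[
    [0,0,0],
    [0,0,0],
    [0,0,0],
    [0,0,0],
  ],
  xyz=[
    [6,-40,0],
    [0,0,15],
    [0,0,0],
    [0,0,0],
  ],
  fingers=[1,1,1,1],
)

```text
time_s: 6.52
ee_pos: [0.4692, 0.1567, 0.234]
ee_rot: [3.138, 0.134, -0.001]
wrist_force: [0.4, -0.1, -2.3]
finger_gap: 0.263
grip_force: 59.4
```

Run:
```python
from h import *
s=readout.read_state(); print({k:np.round(s[k],4) for k in ["time_s","ee_pos","ee_rot","finger_gap","wrist_force"]})
p=snapshot("wrist"); np.savez("w2.npz",**{k:np.array(v) for k,v in p.items()})
for n in ["red_hole","green_hole","rack"]:
    print(n,[(d["xyz"],np.round(w(p,d["xyz"]),4),round(d["score"],2)) for d in spotter.spot_point(n,p)[:2]])
W=cloud(p); print("highest",[(round(q,3)) for q in np.percentile(W[:180,:,2][p["depth"][:180]>0],[50,90,99,100])])
cv2.imwrite("pics/w2.png",cv2.resize(p["color"],None,fx=1.56,fy=1.56,interpolation=cv2.INTER_CUBIC))
```

```text
{'time_s': np.float64(6.525), 'ee_pos': array([0.4692, 0.1567, 0.234 ]), 'ee_rot': array([ 3.138e+00,  1.342e-01, -1.200e-03]), 'finger_gap': np.float64(0.2634), 'wrist_force': array([ 0.3962, -0.0861, -2.325 ])}
red_hole [([-0.0008, -0.0561, 0.2842], array([0.5158, 0.1607, 0.0878]), 0.85)]
green_hole [([0.0049, -0.1473, 0.2555], array([0.6115, 0.1632, 0.091 ]), 0.93)]
rack [([0.0016, -0.1275, 0.3519], array([0.5666, 0.1626, 0.0034]), 0.87)]
highest [np.float64(0.001), np.float64(0.085), np.float64(0.086), np.float64(0.089)]
```

View pics/w2.png

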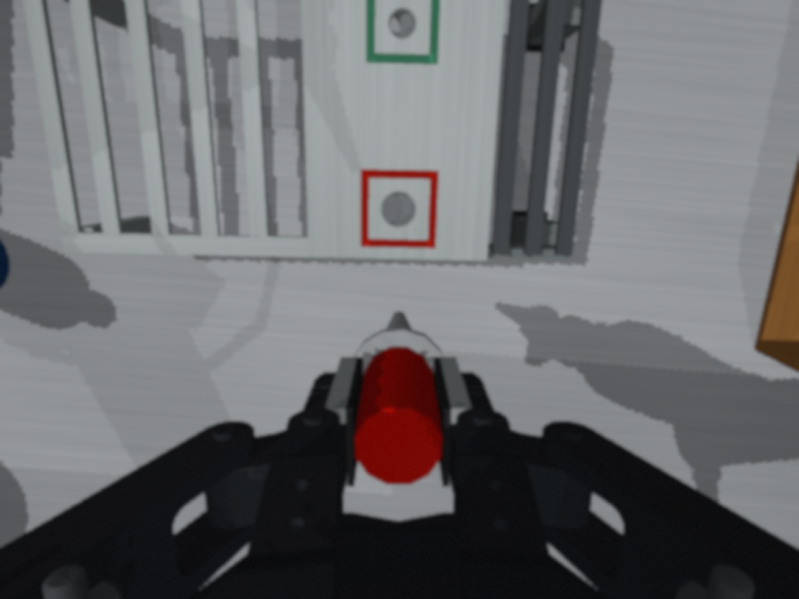

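```bash
cat >> h.py <<'E'
def holes(p,f=None):
    W=cloud(p); hsv=cv2.cvtColor(p["color"],cv2.COLOR_BGR2HSV).astype(int)
    for n,lo,hi in [("red",172,8),("grn",65,88)]:
        m=((hsv[...,0]-lo)%180<=(hi-lo)%180)&(hsv[...,1]>90)&(abs(W[...,2]-.085)<.005)
        if m.sum()<50: print(n,"none",m.sum()); continue
        P=W[m][:,:2].astype(np.float32); r=cv2.minAreaRect(P*1000)
        print(n,m.sum(),"rect centre",np.round(r[0],1),"size",np.round(r[1],1),"ang",round(r[2],2))
        c=np.array(r[0])/1000
        near=(np.hypot(W[...,0]-c[0],W[...,1]-c[1])<.02)
        v,u=np.nonzero(m); cu,cv=int(u.mean()),int(v.mean())
        print((W[max(cv-12,0):cv+13:2,cu-13:cu+14:1,2]*1000).round().astype(int))
E
python3 - <<'E'
from h import *
np.set_printoptions(linewidth=200)
p=dict(np.load("w2.npz")); holes(p)
c=p["color"]; a=c[110:160,225:285]; b=c[0:45,225:285]
cv2.imwrite("pics/crop.png",np.vstack([cv2.resize(cv2.convertScaleAbs(x,alpha=1.3),(600,300),interpolation=cv2.INTER_NEAREST) for x in (b,a)]))
E
```

```text
red 739 rect centre [513.8 159.1] size [44.7 44.4] ang 3.58
[[ 85  84  86  85  86  86  85  84  85  85  86  85  84  85  85  86  85  86  85  84  86  85  86  85  85  86  84]
 [ 85  84  84  85  85  86  84  87  84  85  86  85  85  86  86  85  84  84  86  86  85  85  85  85  85  86  86]
 [ 86  86  85  86  85  85  86  84  85  -1  78  79  79  80  79  80  79  84  84  84  85  84  85  86  86  85  85]
 [ 85  84  85  86  85  84   1   0   0  -1   1   0  79  80  79  80  79  80  81  81  79  85  86  85  85  85  85]
 [ 86  86  85  87   0   2   0   0   1   0   0  -1   0   2  80  79  80  79  78  80  79  78  83  86  87  85  86]
 [ 86  86  85   1   1   2   1   1  -1   1  -1   1   0   2   0  81  80  80  79  80  80  80  80  85  85  85  86]
 [ 85  86 377   1  -1   0   0   2   0   1   0  -1   1  -1   0  80  80  81  79  79  80  78  80  80  84  85  84]
 [ 85  85  84   0  -1   1   2  -1  -2   0   1   1   2  -1   0  78  80  79  81  80  79  79  80  80  85  86  85]
 [ 85  85  85   1   0   1   1   0  -2   0  -1   0   0  -1  -1  79  80  79  79  80  79  80  79  81  85  86  84]
 [ 86  85  84  85   0   1   0   1   0   2
[... 856 characters left out ...]
81 84 86 85 85 84 87 84 85]
 [85 86 85 84 84 85 86 86 85 80 80 80 80 80 80 80 78 84 85 85 84 86 85 86 84 86 86]
 [85 85 85 86 85 84 85 85 85 85 86 86 84 83 84 85 85 84 85 85 86 87 84 85 85 85 86]
 [86 86 85 85 85 85 85 84 85 85 86 86 86 86 84 85 86 86 85 86 84 86 85 87 84 85 85]
 [85 85 85 84 85 86 85 84 84 85 85 85 84 86 86 85 85 86 86 85 86 86 86 85 84 85 85]
 [85 86 86 86 86 86 85 84 84 86 85 86 85 85 85 85 85 86 84 85 85 86 86 84 83 85 85]
 [84 85 84 84 84 84 85 86 86 85 84 84 85 86 85 85 85 86 85 86 85 84 85 85 85 83 84]
 [85 85 85 85 85 85 86 85 86 84 86 85 84 85 85 86 85 85 86 85 86 85 86 85 87 85 85]
 [85 85 86 86 84 86 85 85 85 85 85 85 85 84 86 85 85 85 84 84 85 85 87 85 84 85 85]]
```

View pics/crop.png

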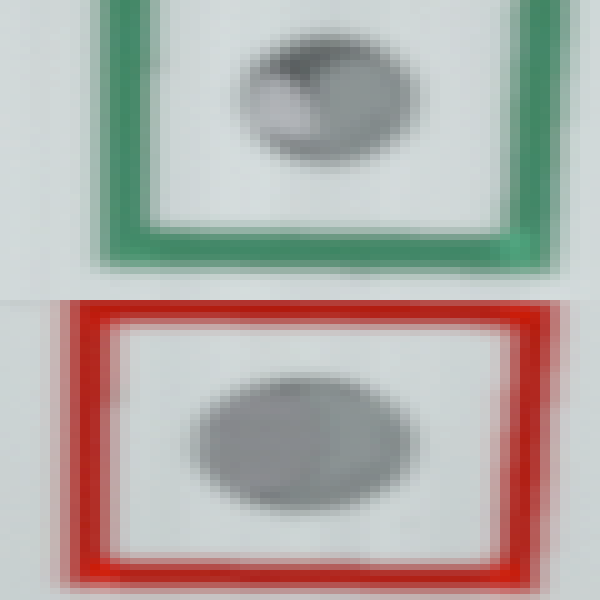

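Run:
```python
from h import *
p=snapshot("wrist"); s=readout.read_state(); print(s["ee_pos"],s["ee_rot"],s["wrist_force"])
W=cloud(p); hsv=cv2.cvtColor(p["color"],cv2.COLOR_BGR2HSV).astype(int)
m=((hsv[...,0]+8)%180<=16)&(hsv[...,1]>150)&(W[...,2]>.2)
z=W[m][:,2]; print(m.sum(),np.percentile(z,[5,50,95,99]))
zt=np.percentile(z,97); t=m&(W[...,2]>zt-.003); P=W[t]; r=cv2.minEnclosingCircle((P[:,:2]*1000).astype(np.float32)); print(P.mean(0),r)
# tip: lowest shank points
for zz in (.16,.165,.17,.18,.19):
    t=(abs(W[...,2]-zz)<.0025)&(np.hypot(W[...,0]-.469,W[...,1]-.1567)<.03)
    if t.sum(): print(zz,t.sum(),W[t].mean(0)*1000, np.ptp(W[t][:,1])*1000)
# hole centre by through/low pixels
c=np.array([.5138,.1591]); d=np.hypot(W[...,0]-c[0],W[...,1]-c[1])
v,u=np.nonzero((d<.018)&(W[...,2]>.083)&(W[...,2]<.087)); 
hull=np.zeros(d.shape,np.uint8); hull[v,u]=1
roi=np.zeros_like(hull); roi[v.min():v.max()+1,u.min():u.max()+1]=1
lab,st=cv2.connectedComponentsWithStats(((W[...,2]<.0825)&(roi>0)).astype(np.uint8))[1:3]
k=1+st[1:,4].argmax(); hv,hu=np.nonzero(lab==k); a,b=hu.mean(),hv.mean()
def atz(a,b,z):
    ray=p["R"].T@np.array([(a-p["cx"])/p["fx"],(b-p["cy"])/p["fy"],1]); C=-p["R"].T@p["t"]
    return C+ray*(z-C[2])/ray[2]
print("hole",len(hu),a,b,np.ptp(hu)+1,np.ptp(hv)+1,atz(a,b,.085)*1000)
th=(lab==k)&(W[...,2]<.04); q,r=np.nonzero(th)
row=int(round(b)); print("through",[ (r[q==y].min(),r[q==y].max()) for y in range(row-2,row+3)],[ (hu[hv==y].min(),hu[hv==y].max()) for y in range(row-2,row+3)])
rp=spotter.spot_point("green_hole",p); print([np.round(w(p,d["xyz"])*1000,1) for d in rp])
```

```text
[0.46966067 0.15712762 0.23463571] [3.13868152e+00 1.34367364e-01 1.16561084e-03] [-0.28064558 -0.54839797 -1.33239299]
3999 [0.23466749 0.26771625 0.26938549 0.2702288 ]
[0.4705783  0.1564796  0.26929688] ((498.07708740234375, 158.98170471191406), 40.01789855957031)
0.16 10 [471.36741413 156.00318262 159.8024916 ] 6.798405984635547
0.165 13 [472.21521595 156.1198017  165.12505168] 7.452216322983124
0.17 12 [472.70960971 156.80521527 170.31045689] 7.02880011073187
0.18 21 [473.77780082 156.69599297 180.04828498] 10.128021675795546
0.19 15 [475.11235331 157.15121989 189.52278147] 7.805983887452212
hole 353 255.12181303116148 134.52691218130312 21 22 [513.75709591 159.83792574  85.        ]
through [(np.int64(245), np.int64(256)), (np.int64(245), np.int64(256)), (np.int64(245), np.int64(256)), (np.int64(245), np.int64(256)), (np.int64(245), np.int64(256))] [(np.int64(245), np.int64(265)), (np.int64(245), np.int64(265)), (np.int64(245), np.int64(265)), (np.int64(245), np.int64(265)), (np.int64(245), np.int64(265))]
[array([612.2, 165.9,  86.7]), array([468.6, 153.9, 216.3])]
```

Request:
step_arm(
  rot=[
    [0,0,0],
    [0,0,0],
    [0,0,0],
    [0,0,0],
    [0,0,0],
  ],
  xyz=[
    [22,-2,0],
    [22,-2,10],
    [0,0,25],
    [0,0,26],
    [0,0,0],
  ],
  fingers=[1,1,1,1,1],
)

```text
time_s: 7.45
ee_pos: [0.5114, 0.1651, 0.1715]
ee_rot: [3.138, 0.136, -0.007]
wrist_force: [0.1, 1.2, -0.6]
finger_gap: 0.264
grip_force: 59.4
```

Run:
```python
from h import *
s=readout.read_state(); print(s["time_s"],s["ee_pos"],s["ee_rot"],s["wrist_force"])
p=snapshot("wrist"); W=cloud(p)
for zz in (.1,.105,.11,.115,.12):
    t=(abs(W[...,2]-zz)<.0025)&(np.hypot(W[...,0]-.514,W[...,1]-.164)<.025)
    if t.sum(): print(zz,t.sum(),W[t].mean(0)*1000, np.ptp(W[t][:,1])*1000)
c=p["color"][90:230,170:340]; cv2.imwrite("pics/w3.png",cv2.resize(c,None,fx=4,fy=4,interpolation=cv2.INTER_CUBIC))
```

```text
7.45 [0.51136501 0.1650667  0.17151521] [ 3.13788335  0.13573039 -0.00749402] [ 0.13626592  1.19556151 -0.62169943]
0.1 10 [513.05742833 164.03274052  99.44148989] 6.72803619247958
0.105 14 [513.73222    164.51520667 104.7222283 ] 8.081817089218484
0.11 16 [514.46353431 164.62444765 110.00524367] 8.31419423300786
0.115 18 [514.81033394 164.95590141 114.99305171] 9.525044186646682
0.12 23 [515.50528498 164.67233033 119.99632726] 9.843502486497263
```

View pics/w3.png

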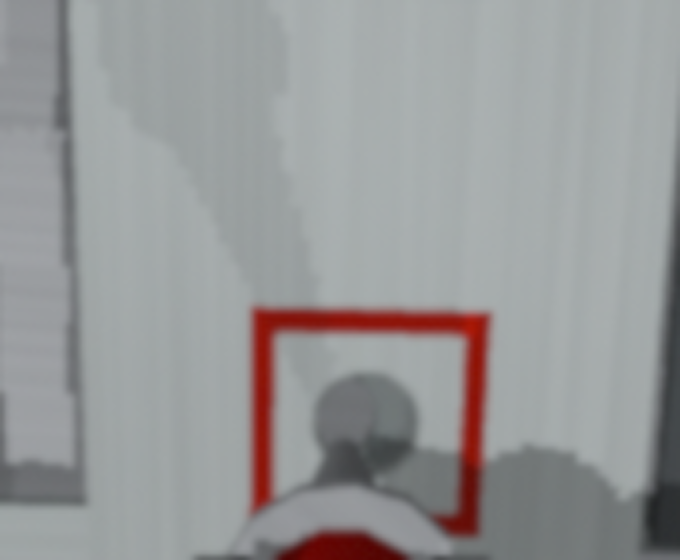

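Request:
step_arm(
  rot=[
    [0,0,0],
    [0,0,0],
    [0,0,0],
    [0,0,0],
    [0,0,0],
  ],
  xyz=[
    [2,0,0],
    [0,0,2],
    [0,0,2.5],
    [0,0,2.5],
    [0,0,2.5],
  ],
  fingers=[1,1,1,1,1],
)

```text
time_s: 8.12
ee_pos: [0.5148, 0.1657, 0.1636]
ee_rot: [3.139, 0.136, -0.0]
wrist_force: [-0.6, 0.3, -1.4]
finger_gap: 0.264
grip_force: 59.4
```

Request:
step_arm(
  rot=[
    [0,0,0],
    [0,0,0],
    [0,0,0],
    [0,0,0],
    [0,0,0],
  ],
  xyz=[
    [0,0,2.5],
    [0,0,2.5],
    [0,0,2.5],
    [0,0,0],
    [0,0,0],
  ],
  fingers=[1,1,1,1,1],
)

```text
time_s: 8.75
ee_pos: [0.5149, 0.1657, 0.1563]
ee_rot: [3.139, 0.136, 0.0]
wrist_force: [0.9, -0.5, -1.6]
finger_gap: 0.266
grip_force: 59.4
```

Request:
step_arm(
  rot=[
    [0,0,0],
    [0,0,0],
    [0,0,0],
    [0,0,0],
    [0,0,0],
  ],
  xyz=[
    [-0.3,-0.4,2],
    [-0.3,-0.4,2],
    [-0.3,-0.4,2],
    [-0.3,-0.4,2],
    [-0.2,-0.4,2],
  ],
  fingers=[1,1,1,1,1],
)

```text
time_s: 9.38
ee_pos: [0.5138, 0.1665, 0.1466]
ee_rot: [3.136, 0.137, 0.002]
wrist_force: [0.6, -4.5, 3.1]
finger_gap: 0.265
grip_force: 59.9
```

Request:
step_arm(
  rot=[
    [0,0,0],
    [0,0,0],
    [0,0,0],
    [0,0,0],
    [0,0,0],
  ],
  xyz=[
    [0,-0.3,2],
    [0,-0.3,2],
    [0,-0.3,2],
    [0,-0.2,2],
    [0,0,0],
  ],
  fingers=[1,1,1,1,1],
)

```text
time_s: 10.0
ee_pos: [0.5138, 0.1677, 0.1383]
ee_rot: [3.137, 0.137, 0.002]
wrist_force: [0.1, -5.5, 1.4]
finger_gap: 0.261
grip_force: 59.9
```

Request:
step_arm(
  rot=[
    [0,0,0],
    [0,0,0],
    [0,0,0],
    [0,0,0],
    [0,0,0],
  ],
  xyz=[
    [0,-0.3,2],
    [0,-0.3,2],
    [0,-0.3,2],
    [0,-0.2,2],
    [0,0,0],
  ],
  fingers=[1,1,1,1,1],
)

```text
time_s: 10.62
ee_pos: [0.5138, 0.1689, 0.1304]
ee_rot: [3.137, 0.137, 0.002]
wrist_force: [0.6, -4.4, 1.4]
finger_gap: 0.265
grip_force: 59.9
```

Request:
step_arm(
  rot=[
    [0,0,0],
    [0,0,0],
    [0,0,0],
    [0,0,0],
    [0,0,0],
  ],
  xyz=[
    [0,0,2],
    [0,0,2],
    [0,0,2],
    [0,0,1],
    [0,0,0],
  ],
  fingers=[1,1,1,1,1],
)

```text
time_s: 11.25
ee_pos: [0.5139, 0.1689, 0.1235]
ee_rot: [3.137, 0.137, 0.003]
wrist_force: [0.5, -5.4, 1.2]
finger_gap: 0.264
grip_force: 59.9
```

Request:
step_arm(
  rot=[
    [0,0,0],
    [0,0,0],
    [0,0,0],
    [0,0,0],
    [0,0,0],
  ],
  xyz=[
    [0,0,1],
    [0,0,1],
    [0,0,1],
    [0,0,1],
    [0,0,0],
  ],
  fingers=[1,1,1,1,1],
)

```text
time_s: 11.88
ee_pos: [0.514, 0.169, 0.1196]
ee_rot: [3.137, 0.137, 0.003]
wrist_force: [1.2, -5.7, 1.2]
finger_gap: 0.264
grip_force: 59.9
```

Request:
step_arm(
  rot=[
    [0,0,0],
    [0,0,0],
    [0,0,0],
    [0,0,0],
    [0,0,0],
  ],
  xyz=[
    [0,0,1],
    [0,0,1],
    [0,0,1],
    [0,0,0],
    [0,0,0],
  ],
  fingers=[1,1,1,1,1],
)

```text
time_s: 12.5
ee_pos: [0.5141, 0.169, 0.1166]
ee_rot: [3.137, 0.137, 0.003]
wrist_force: [1.7, -5.1, 1.1]
finger_gap: 0.267
grip_force: 59.9
```

Request:
step_arm(
  rot=[
    [0,0,0],
    [0,0,0],
    [0,0,0],
    [0,0,0],
    [0,0,0],
  ],
  xyz=[
    [0.4,0,0],
    [0.3,0,0.5],
    [0,0,1],
    [0,0,1],
    [0,0,0],
  ],
  fingers=[1,1,1,1,1],
)

```text
time_s: 13.12
ee_pos: [0.5143, 0.169, 0.114]
ee_rot: [3.137, 0.137, 0.002]
wrist_force: [0.7, -5.0, 1.6]
finger_gap: 0.263
grip_force: 59.9
```

Request:
step_arm(
  rot=[
    [0,0,0],
    [0,0,0],
    [0,0,0],
    [0,0,0],
    [0,0,0],
  ],
  xyz=[
    [0.2,0,1],
    [0,0,1],
    [0,0,1],
    [0,0,0],
    [0,0,0],
  ],
  fingers=[1,1,1,1,1],
)

```text
time_s: 13.75
ee_pos: [0.5143, 0.1691, 0.1108]
ee_rot: [3.137, 0.137, 0.001]
wrist_force: [0.7, -5.3, 0.8]
finger_gap: 0.265
grip_force: 59.8
```

Request:
step_arm(
  rot=[
    [0,0,0],
    [0,0,0],
    [0,0,0],
    [0,0,0],
    [0,0,0],
  ],
  xyz=[
    [0,0,0.8],
    [0,0,0.8],
    [0,0,0.8],
    [0,0,0],
    [0,0,0],
  ],
  fingers=[1,1,1,1,1],
)

```text
time_s: 14.38
ee_pos: [0.5143, 0.1691, 0.1084]
ee_rot: [3.137, 0.137, 0.001]
wrist_force: [0.7, -5.3, 2.1]
finger_gap: 0.263
grip_force: 59.8
```

Request:
step_arm(
  rot=[
    [0,0,0],
    [0,0,0],
    [0,0,0],
    [0,0,0],
    [0,0,0],
  ],
  xyz=[
    [0,0,1],
    [0,0,1],
    [0,0,1],
    [0,0,1],
    [0,0,0],
  ],
  fingers=[1,1,1,1,1],
)

```text
time_s: 15.0
ee_pos: [0.5144, 0.1692, 0.1044]
ee_rot: [3.137, 0.137, 0.001]
wrist_force: [0.6, -4.5, 1.8]
finger_gap: 0.26
grip_force: 59.8
```

Request:
step_arm(
  rot=[
    [0,0,0],
    [0,0,0],
    [0,0,0],
    [0,0,0],
    [0,0,0],
  ],
  xyz=[
    [0,0,1],
    [0,0,1],
    [0,0,0.8],
    [0,0,0],
    [0,0,0],
  ],
  fingers=[1,1,1,1,1],
)

```text
time_s: 15.62
ee_pos: [0.5144, 0.1692, 0.1016]
ee_rot: [3.137, 0.136, 0.001]
wrist_force: [0.6, -6.0, 1.4]
finger_gap: 0.263
grip_force: 59.7
```

Request:
step_arm(
  rot=[
    [0,0,0],
    [0,0,0],
    [0,0,0],
  ],
  xyz=[
    [0,0,0.6],
    [0,0,0.5],
    [0,0,0],
  ],
  fingers=[1,1,1],
)

```text
time_s: 16.0
ee_pos: [0.5144, 0.1692, 0.1006]
ee_rot: [3.137, 0.137, 0.001]
wrist_force: [0.0, -5.0, 1.4]
finger_gap: 0.265
grip_force: 59.8
```

Request:
step_arm(
  rot=[
    [0,0,0],
    [0,0,0],
    [0,0,0],
  ],
  xyz=[
    [0,0,0.4],
    [0,0,0.3],
    [0,0,0],
  ],
  fingers=[1,1,1],
)

```text
time_s: 16.38
ee_pos: [0.5144, 0.1693, 0.1002]
ee_rot: [3.138, 0.136, 0.001]
wrist_force: [-0.4, -5.1, 3.1]
finger_gap: 0.262
grip_force: 60.0
```

Request:
step_arm(
  rot=[
    [0,0,0],
    [0,0,0],
    [0,0,0],
    [0,0,0],
    [0,0,0],
  ],
  xyz=[
    [0,0,0.3],
    [0,0.2,0],
    [0,0,0],
    [0,0,0],
    [0,0,0],
  ],
  fingers=[1,1,1,-1,-1],
)

```text
time_s: 17.0
ee_pos: [0.5137, 0.1704, 0.0992]
ee_rot: [-3.137, -0.135, 0.001]
wrist_force: [-0.4, -0.3, 0.3]
finger_gap: 0.683
grip_force: 0.0
```

Request:
step_arm(
  rot=[
    [0,0,0],
    [0,0,0],
    [0,0,0],
    [0,0,0],
    [0,0,0],
  ],
  xyz=[
    [0,0,0],
    [0,0,-10],
    [0,0,-40],
    [0,0,-55],
    [0,0,-50],
  ],
  fingers=[-1,-1,-1,-1,-1],
)

```text
time_s: 17.62
ee_pos: [0.5141, 0.1698, 0.257]
ee_rot: [-3.138, -0.136, -0.002]
wrist_force: [0.7, -0.3, 0.4]
finger_gap: 1.0
grip_force: 0.0
```

Request:
step_arm(
  rot=[
    [0,0,0],
    [0,0,0],
    [0,0,0],
  ],
  xyz=[
    [-10,0,0],
    [0,0,0],
    [0,0,0],
  ],
  fingers=[-1,-1,-1],
)

```text
time_s: 18.0
ee_pos: [0.5031, 0.1686, 0.253]
ee_rot: [3.138, 0.136, -0.004]
wrist_force: [0.0, 0.1, -0.1]
finger_gap: 0.998
grip_force: 0.0
```

```bash
cat > a.py <<'E'
from h import *
np.set_printoptions(linewidth=200)
s=readout.read_state(); print(s["time_s"],s["ee_pos"],s["ee_rot"],s["wrist_force"])
p=snapshot("wrist"); tops(p,[("red",(172,8),.134)])
W=cloud(p); t=(W[...,2]>.085)&(W[...,2]<.095)&(np.hypot(W[...,0]-.514,W[...,1]-.169)<.022); print("collar z",np.percentile(W[t][:,2],[50,80,95]))
holes(p)
for d in spotter.spot_point("green_hole",p)[:1]+spotter.spot_point("drift",p)[:1]: print(w(p,d["xyz"])*1000,d["score"])
c=p["color"]; cv2.imwrite("pics/w4.png",c)
E
python3 a.py
```

```text
18.0 [0.50313454 0.16863227 0.25302649] [ 3.13811984  0.13639669 -0.00438949] [ 0.04394259  0.13562586 -0.11677983]
red 522 [0.5141 0.1682 0.1339] px 255.6494252873563 175.66283524904213 13.453723907470703
collar z [0.08679519 0.08929203 0.09010073]
red 546 rect centre [513.4 167.1] size [45.3 44.3] ang 3.96
[[ 86  85  84  85  85  86  85  86  87  89  89  90  89  90  89  90  86  86  85  85  85  85  85  85  85  85  85]
 [ 85  86  84  84  90  89  90  90  90  89  90  89  89  90  89  89  89  90  90  89  89  90  84  86  85  86  85]
 [ 84  88  89  89  89  91  88  90  87  89  88  89  90  88  89  90  89  90  90  90  88  88  89  89  85  85  85]
 [ 89  89  89  90  90  90  88  89  93  97  97  95  97  96  95  96  93  89  89  90  88  89  89  90  89  88  85]
 [ 90  90  89  89  89  93  98 102 104 109 108 110 109 107 109 107 107 103  99  97  90  89  89  89  90  89  88]
 [ 89  89  88  97 103 106 110 114 116 121 120 121 119 120 120 119 118 115 112 108 105  99  88  89  90  91  89]
 [ 89  89  98 112 115 118 123 124 127 128 129 129 130 131 131 130 129 125 124 120 117 114 101  88  88  90  89]
 [ 88 101 114
[... 1503 characters left out ...]
5  83  85  85  81   0  -2   0  -1   0   0   1  -2  -1   1   1  -1   0  77  85  84  85  85  84  86]
 [ 84  86  84  87  86  87   1   0   0   0   0   0   0   1   1   0   1   0   1   1 395  86  84  86  86  84  85]
 [ 86  84  84  85  85  85  84   0   1   0   1   0   1   0   0  -1  -1   2   1   2  83  86  85  84  85  87  85]
 [ 86  85  84  85  86  85  84  85   0   0   2  -1   1   1   0   0   0   0   0  85  85  85  86  84  84  85  84]
 [ 84  87  85  84  83  85  84  87  87  84  84   0   0   0   0   1   2  86  85  85  86  85  86  85  85  84  86]
 [ 86  85  86  86  86 395  86  86  86  86  85  85  85  85  85  85  85  84  86  85  85  85  85  86  84  86  85]]
[611.80417691 174.81618974  88.76116474] 0.67
```

View pics/w4.png

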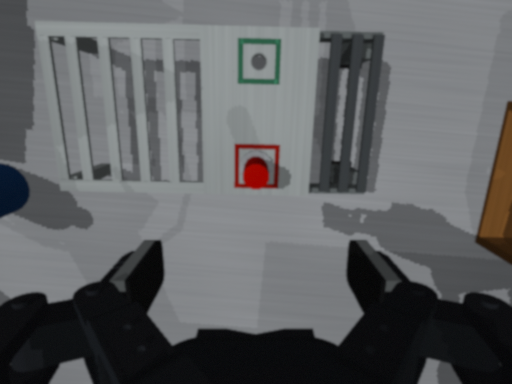

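Request:
step_arm(
  rot=[
    [0,0,0],
    [0,0,0],
    [0,0,0],
    [0,0,0],
    [0,0,0],
  ],
  xyz=[
    [6,30,0],
    [6,50,0],
    [6,50,0],
    [6,50,0],
    [6,50,0],
  ],
  fingers=[-1,-1,-1,-1,-1],
)

```text
time_s: 18.77
ee_pos: [0.5541, -0.0593, 0.2537]
ee_rot: [-3.138, -0.136, 0.002]
wrist_force: [0.3, 0.1, 1.2]
finger_gap: 0.999
grip_force: 0.0
```

Request:
step_arm(
  rot=[
    [0,0,0],
    [0,0,0],
    [0,0,0],
    [0,0,0],
    [0,0,0],
  ],
  xyz=[
    [5,50,20],
    [5,50,30],
    [0,11,20],
    [0,0,0],
    [0,0,0],
  ],
  fingers=[-1,-1,-1,-1,-1],
)

```text
time_s: 19.4
ee_pos: [0.5738, -0.1669, 0.1849]
ee_rot: [-3.138, -0.137, -0.001]
wrist_force: [0.6, 0.7, 0.5]
finger_gap: 1.001
grip_force: 0.0
```

Run:
```python
from h import *
p=snapshot("wrist")
tops(p,[("red",(172,8),.124),("yel",(20,35),.109),("grn",(45,85),.124)])
s=readout.read_state(); print(s["time_s"],s["ee_pos"],s["ee_rot"])
```

```text
yel 661 [ 0.5147 -0.1716  0.1087] px 253.52950075642966 273.47352496217854 14.73525619506836
grn 778 [ 0.5747 -0.168   0.1239] px 255.633676092545 208.04370179948586 16.007909774780273
19.45 [ 0.57401639 -0.16678828  0.18542107] [3.13822223e+00 1.37685602e-01 2.15661412e-03]
```

Request:
step_arm(
  rot=[
    [0,0,0],
    [0,0,0],
    [0,0,0],
    [0,0,0],
    [0,0,0],
  ],
  xyz=[
    [0.6,1.2,30],
    [0,0,40],
    [0,0,24.5],
    [0,0,0],
    [0,0,0],
  ],
  fingers=[-1,-1,-1,-1,1],
)

```text
time_s: 20.08
ee_pos: [0.5755, -0.1685, 0.0918]
ee_rot: [3.137, 0.138, 0.005]
wrist_force: [0.1, -0.8, 1.0]
finger_gap: 0.812
grip_force: 0.0
```

Request:
step_arm(
  rot=[
    [0,0,0],
    [0,0,0],
    [0,0,0],
    [0,0,0],
    [0,0,0],
  ],
  xyz=[
    [0,0,0],
    [0,0,0],
    [0,0,0],
    [0,0,0],
    [0,0,0],
  ],
  fingers=[1,1,1,1,1],
)

```text
time_s: 20.7
ee_pos: [0.5747, -0.1688, 0.0911]
ee_rot: [3.138, 0.136, 0.003]
wrist_force: [-0.2, 0.7, 5.7]
finger_gap: 0.263
grip_force: 58.5
```

Request:
step_arm(
  rot=[
    [0,0,0],
    [0,0,0],
    [0,0,0],
    [0,0,0],
    [0,0,0],
  ],
  xyz=[
    [0,0,-20],
    [0,0,-45],
    [0,0,-50],
    [0,0,-20],
    [4,-42,0],
  ],
  fingers=[1,1,1,1,1],
)

```text
time_s: 21.32
ee_pos: [0.5759, -0.1288, 0.2269]
ee_rot: [3.136, 0.13, 0.007]
wrist_force: [1.5, 0.5, -1.2]
finger_gap: 0.265
grip_force: 59.0
```

Request:
step_arm(
  rot=[
    [0,0,0],
    [0,0,0],
    [0,0,0],
    [0,0,0],
    [0,0,0],
  ],
  xyz=[
    [5,-50,0],
    [5,-50,0],
    [5,-50,0],
    [5,-50,0],
    [5,-50,0],
  ],
  fingers=[1,1,1,1,1],
)

```text
time_s: 21.95
ee_pos: [0.5773, 0.1263, 0.2244]
ee_rot: [3.138, 0.136, -0.001]
wrist_force: [1.2, -0.6, -0.7]
finger_gap: 0.262
grip_force: 59.0
```

Request:
step_arm(
  rot=[
    [0,0,0],
    [0,0,0],
    [0,0,0],
    [0,0,0],
  ],
  xyz=[
    [5,-50,0],
    [0,0,0],
    [0,0,0],
    [0,0,0],
  ],
  fingers=[1,1,1,1],
)

```text
time_s: 22.45
ee_pos: [0.5784, 0.1737, 0.2248]
ee_rot: [3.138, 0.134, -0.001]
wrist_force: [0.9, 0.1, -1.8]
finger_gap: 0.262
grip_force: 59.1
```

```bash
cat > b.py <<'E'
from h import *
s=readout.read_state(); e=s["ee_pos"]; print(s["time_s"],e*1000,s["ee_rot"],s["wrist_force"])
p=snapshot("wrist"); W=cloud(p)
for k in (56,51,46,41,36):
    t=(abs(W[...,2]-(e[2]-k/1000))<.0025)&(np.hypot(W[...,0]-e[0],W[...,1]-e[1])<.025)
    if t.sum(): print(k,t.sum(),W[t].mean(0)*1000, np.ptp(W[t][:,1])*1000)
hsv=cv2.cvtColor(p["color"],cv2.COLOR_BGR2HSV).astype(int)
m=(hsv[...,0]>65)&(hsv[...,0]<88)&(hsv[...,1]>90)&(abs(W[...,2]-.085)<.005)
r=cv2.minAreaRect((W[m][:,:2]*1000).astype(np.float32)); print("green",m.sum(),r)
c=np.array(r[0])/1000
t=(np.hypot(W[...,0]-c[0],W[...,1]-c[1])<.02)&(W[...,2]<.04)
# hole rim: project through-pixels to plane .085
v,u=np.nonzero(m); q=np.zeros(m.shape,bool); q[v.min():v.max(),u.min():u.max()]=1
t=q&(W[...,2]<.04); v,u=np.nonzero(t); C=-p["R"].T@p["t"]
ray=np.stack([(u-p["cx"])/p["fx"],(v-p["cy"])/p["fy"],np.ones(len(u))],1)@p["R"]
for z in (.085,.0745):
  P=(C+ray*((z-C[2])/ray[:,2])[:,None])*1000; print("thru",len(u),P.mean(0),P.min(0),P.max(0))
cv2.imwrite("pics/w5.png",p["color"])
E
python3 b.py
```

```text
22.45 [578.35163613 173.73701532 224.75777601] [ 3.13798338e+00  1.33978502e-01 -8.54892723e-04] [ 0.85925372  0.10017039 -1.76600384]
green 442 ((613.1510009765625, 173.72421264648438), (37.636741638183594, 37.2645378112793), 3.9106290340423584)
thru 154 [613.56126088 174.43166626  85.        ] [607.3172609  168.38613432  85.        ] [619.37331126 180.57262435  85.        ]
thru 154 [612.32446132 174.25967022  74.5       ] [605.84825864 167.98931625  74.5       ] [618.35265099 180.62899908  74.5       ]
```

View pics/w5.png

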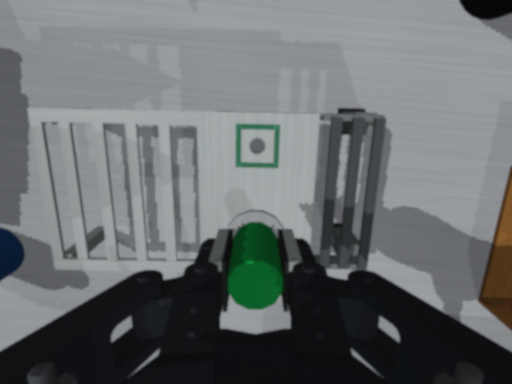

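Request:
step_arm(
  rot=[
    [0,0,0],
    [0,0,0],
    [0,0,0],
    [0,0,0],
    [0,0,0],
  ],
  xyz=[
    [35,1.7,0],
    [0,0,30],
    [0,0,35],
    [0,0,12],
    [0,0,0],
  ],
  fingers=[1,1,1,1,1],
)

```text
time_s: 23.12
ee_pos: [0.6133, 0.1756, 0.1476]
ee_rot: [3.138, 0.135, -0.002]
wrist_force: [0.6, 0.8, -1.4]
finger_gap: 0.263
grip_force: 59.1
```

Request:
step_arm(
  rot=[
    [0,0,0],
    [0,0,0],
  ],
  xyz=[
    [0,0,0],
    [0,0,0],
  ],
  fingers=[1,1],
)

```text
time_s: 23.38
ee_pos: [0.6143, 0.1765, 0.1496]
ee_rot: [-3.138, -0.136, -0.005]
wrist_force: [-0.2, -0.1, -1.5]
finger_gap: 0.264
grip_force: 59.1
```

Run:
```python
from h import *
s=readout.read_state(); e=s["ee_pos"]; print(s["time_s"],e*1000,s["ee_rot"],s["wrist_force"])
p=snapshot("wrist"); W=cloud(p)
c=p["color"][100:220,180:330]; cv2.imwrite("pics/w6.png",cv2.resize(c,None,fx=5,fy=5,interpolation=cv2.INTER_CUBIC))
```

```text
23.375 [614.28493105 176.49678025 149.56313428] [-3.13838303 -0.13626184 -0.00454313] [-0.17594312 -0.07799497 -1.45818289]
```

View pics/w6.png

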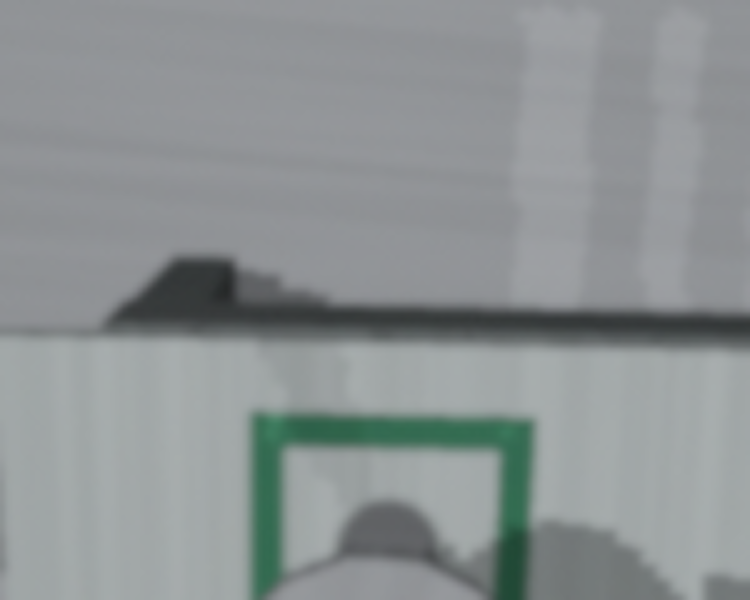

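Request:
step_arm(
  rot=[
    [0,0,0],
    [0,0,0],
    [0,0,0],
    [0,0,0],
    [0,0,0],
  ],
  xyz=[
    [-0.5,1.3,0],
    [0,0,1.5],
    [0,0,1.5],
    [0,0,0],
    [0,0,0],
  ],
  fingers=[1,1,1,1,1],
)

```text
time_s: 24.05
ee_pos: [0.613, 0.1751, 0.1449]
ee_rot: [3.139, 0.136, -0.0]
wrist_force: [-0.8, -0.0, -0.7]
finger_gap: 0.266
grip_force: 59.1
```

Request:
step_arm(
  rot=[
    [0,0,0],
    [0,0,0],
  ],
  xyz=[
    [0,0,0],
    [0,0,0],
  ],
  fingers=[1,1],
)

```text
time_s: 24.3
ee_pos: [0.6131, 0.1751, 0.145]
ee_rot: [3.139, 0.136, 0.0]
wrist_force: [-0.4, -0.2, -1.5]
finger_gap: 0.262
grip_force: 59.1
```

Request:
step_arm(
  rot=[
    [0,0,0],
    [0,0,0],
    [0,0,0],
    [0,0,0],
    [0,0,0],
  ],
  xyz=[
    [0.4,0,0.5],
    [0,0,1.5],
    [0,0,1.5],
    [0,0,1.5],
    [0,0,0],
  ],
  fingers=[1,1,1,1,1],
)

```text
time_s: 24.92
ee_pos: [0.6133, 0.1751, 0.1397]
ee_rot: [3.138, 0.136, -0.001]
wrist_force: [0.4, 0.5, -0.7]
finger_gap: 0.262
grip_force: 59.1
```

Request:
step_arm(
  rot=[
    [0,0,0],
    [0,0,0],
    [0,0,0],
    [0,0,0],
    [0,0,0],
  ],
  xyz=[
    [0,0,1.2],
    [0,0,1.2],
    [0,0,1.2],
    [0,0,1.2],
    [0,0,0],
  ],
  fingers=[1,1,1,1,1],
)

```text
time_s: 25.55
ee_pos: [0.6133, 0.1751, 0.135]
ee_rot: [3.138, 0.136, -0.0]
wrist_force: [-0.3, -1.0, -1.0]
finger_gap: 0.259
grip_force: 59.1
```

Request:
step_arm(
  rot=[
    [0,0,0],
    [0,0,0],
    [0,0,0],
    [0,0,0],
    [0,0,0],
  ],
  xyz=[
    [0,0,1.2],
    [0,0,1.2],
    [0,0,1.2],
    [0,0,1.2],
    [0,0,0],
  ],
  fingers=[1,1,1,1,1],
)

```text
time_s: 26.18
ee_pos: [0.6133, 0.1751, 0.1302]
ee_rot: [3.139, 0.136, -0.0]
wrist_force: [-0.1, 0.2, -0.6]
finger_gap: 0.262
grip_force: 59.1
```

Request:
step_arm(
  rot=[
    [0,0,0],
    [0,0,0],
    [0,0,0],
    [0,0,0],
    [0,0,0],
  ],
  xyz=[
    [0,0,1.5],
    [0,0,1.5],
    [0,0,1.5],
    [0,0,1.5],
    [0,0,0],
  ],
  fingers=[1,1,1,1,1],
)

```text
time_s: 26.8
ee_pos: [0.6133, 0.1751, 0.1241]
ee_rot: [3.138, 0.136, -0.001]
wrist_force: [-0.7, 0.4, -1.7]
finger_gap: 0.261
grip_force: 59.1
```

Request:
step_arm(
  rot=[
    [0,0,0],
    [0,0,0],
    [0,0,0],
    [0,0,0],
    [0,0,0],
  ],
  xyz=[
    [0,0,2],
    [0,0,2],
    [0,0,2],
    [0,0,2],
    [0,0,1],
  ],
  fingers=[1,1,1,1,1],
)

```text
time_s: 27.42
ee_pos: [0.6133, 0.1751, 0.1152]
ee_rot: [3.138, 0.136, -0.0]
wrist_force: [-0.1, -0.0, -1.4]
finger_gap: 0.265
grip_force: 59.1
```

Request:
step_arm(
  rot=[
    [0,0,0],
    [0,0,0],
    [0,0,0],
    [0,0,0],
    [0,0,0],
  ],
  xyz=[
    [0,0,2],
    [0,0,2],
    [0,0,2],
    [0,0,2],
    [0,0,1],
  ],
  fingers=[1,1,1,1,1],
)

```text
time_s: 28.05
ee_pos: [0.6133, 0.1751, 0.1062]
ee_rot: [3.139, 0.136, -0.0]
wrist_force: [0.4, -0.1, -1.3]
finger_gap: 0.265
grip_force: 59.1
```

Request:
step_arm(
  rot=[
    [0,0,0],
    [0,0,0],
    [0,0,0],
    [0,0,0],
    [0,0,0],
  ],
  xyz=[
    [0,0,1],
    [0,0,1],
    [0,0,1],
    [0,0,0.8],
    [0,0,0],
  ],
  fingers=[1,1,1,1,1],
)

```text
time_s: 28.68
ee_pos: [0.6134, 0.1751, 0.1025]
ee_rot: [3.139, 0.136, -0.0]
wrist_force: [-0.7, -1.0, -0.8]
finger_gap: 0.264
grip_force: 59.1
```

Request:
step_arm(
  rot=[
    [0,0,0],
    [0,0,0],
    [0,0,0],
    [0,0,0],
  ],
  xyz=[
    [0,0,0.5],
    [0,0,0.5],
    [0,0,0.4],
    [0,0,0],
  ],
  fingers=[1,1,1,1],
)

```text
time_s: 29.18
ee_pos: [0.6134, 0.1751, 0.1012]
ee_rot: [3.139, 0.136, 0.0]
wrist_force: [1.0, -0.3, -1.8]
finger_gap: 0.263
grip_force: 59.1
```

Almost seated; a last half millimetre, then release and retreat.

Request:
step_arm(
  rot=[
    [0,0,0],
    [0,0,0],
    [0,0,0],
    [0,0,0],
    [0,0,0],
  ],
  xyz=[
    [0,0,0.3],
    [0,0,0.2],
    [0,0,0],
    [0,0,0],
    [0,0,0],
  ],
  fingers=[1,1,1,-1,-1],
)

```text
time_s: 29.8
ee_pos: [0.6135, 0.1751, 0.1005]
ee_rot: [3.139, 0.136, 0.0]
wrist_force: [-0.9, 0.2, -0.1]
finger_gap: 0.679
grip_force: 0.0
```

Request:
step_arm(
  rot=[
    [0,0,0],
    [0,0,0],
    [0,0,0],
    [0,0,0],
    [0,0,0],
  ],
  xyz=[
    [0,0,0],
    [0,0,-10],
    [0,0,-40],
    [0,0,-55],
    [0,0,-45],
  ],
  fingers=[-1,-1,-1,-1,-1],
)

```text
time_s: 30.42
ee_pos: [0.6138, 0.1752, 0.2537]
ee_rot: [-3.138, -0.136, -0.004]
wrist_force: [0.4, -0.2, -0.7]
finger_gap: 1.002
grip_force: 0.0
```

Request:
step_arm(
  rot=[
    [0,0,0],
    [0,0,0],
    [0,0,0],
    [0,0,0],
  ],
  xyz=[
    [-30,0,0],
    [-30,0,0],
    [0,0,0],
    [0,0,0],
  ],
  fingers=[-1,-1,-1,-1],
)

```text
time_s: 30.92
ee_pos: [0.5544, 0.17, 0.2514]
ee_rot: [-3.139, -0.136, -0.003]
wrist_force: [0.4, -0.3, 1.1]
finger_gap: 1.002
grip_force: 0.0
```

Run:
```python
from h import *
s=readout.read_state(); print(s["time_s"],s["ee_pos"],s["wrist_force"])
p=snapshot("wrist"); tops(p,[("red",(172,8),.134),("grn",(45,63),.134),("grn2",(45,88),.134)])
W=cloud(p)
for c in ((.514,.168),(.6135,.1745)):
    t=(W[...,2]>.086)&(W[...,2]<.097)&(np.hypot(W[...,0]-c[0],W[...,1]-c[1])<.0175)&(np.hypot(W[...,0]-c[0],W[...,1]-c[1])>.0135); print("collar z",np.percentile(W[t][:,2],[20,50,80]))
hsv=cv2.cvtColor(p["color"],cv2.COLOR_BGR2HSV).astype(int)
for lo,hi in ((172,8),(65,88)):
    m=((hsv[...,0]-lo)%180<=(hi-lo)%180)&(hsv[...,1]>90)&(abs(W[...,2]-.085)<.003)
    print(cv2.minAreaRect((W[m][:,:2]*1000).astype(np.float32)))
cv2.imwrite("pics/w7.png",p["color"])
```

```text
30.925 [0.55437059 0.16999929 0.25143426] [ 0.35838551 -0.28464123  1.05407303]
red 461 [0.515  0.1684 0.1338] px 252.09110629067246 230.55314533622558 12.465678215026855
grn2 530 [0.6124 0.1742 0.1341] px 255.09245283018868 120.80566037735849 13.149293899536133
collar z [0.08814187 0.08904342 0.08975507]
collar z [0.08822412 0.08889878 0.089667  ]
((513.3282470703125, 167.05101013183594), (45.56458282470703, 44.36717224121094), 3.477571964263916)
((613.0543212890625, 173.5740203857422), (37.90787124633789, 36.839351654052734), 3.834752082824707)
```

View pics/w7.png

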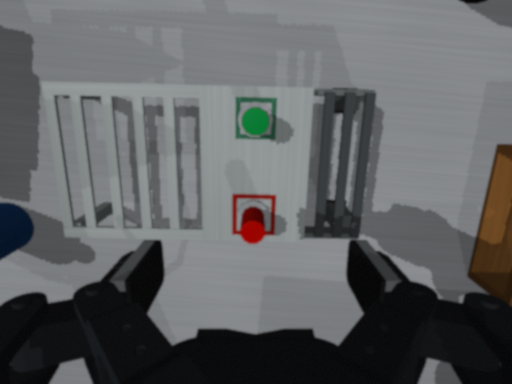

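The picture shows the drift at (253,230) and the lock pin at (255,121). Both stand upright in their marked squares, with collar tops at 89 mm, so they are flat on the plate, and the gripper is clear.

```bash
python3 -c "
from cell import job; print(job.hand_in())"
```

```text
the job is handed in; nothing more can be done
None
```

The drift stands home in the red-marked hole and the lock pin in the green-marked hole, both collars flat on the plate and the gripper clear; the job was handed in at about 31 s, and the hand-in call returned no verdict.

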